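# Lay out the belt drive on its base

### The job

Put the belt drive's parts back on the machine base, ready for the belt: on the bearing's keyed shaft first the brass spacer, then the big pulley with its keyway over the key, and the red collar on top of the pulley; the small pulley on the motor shaft at the other end; and the white roller on the post between the two pulleys. Every part must be right down on what is below it, upright (pulley hubs up), and let go.

Things in the scene. Friction and masses are not known exactly. Their poses are not given: they have to be found in the camera images.
- machine_base: Slotted aluminium profile lying on the bench, fixed, 80 x 250 x 20 mm, black end caps. Origin: centre of its underside; its length is along its y. On its top, in a row along y on its centre line, stand the three units: idler post in the middle, motor at one end, bearing at the other (either way round), 70 to 80 mm from post to motor or bearing, centre to centre.
- bearing_seat (a point): Blue round bearing, 62 mm wide at the foot, 39 at the top; fixed upright steel shaft, 12 mm thick, 54 high, last 7 mm tapering to 4 wide. Point: on the axis at the housing's flat top (the seat, 50 mm above the bench). z up; x points to the brass key on the shaft's side: 5 mm wide, out to 9 mm from the axis, 8.5 to 29 mm above the seat, rounded top, yellow line above.
- motor_seat (a point): Motor, 42 mm square, black with silver ends, steel boss (22 mm across) on top and a plain upright shaft, 12 mm thick, 34 high above the boss, last 7 mm tapering to 4 wide. Fixed. Point: on the axis at the top of the boss (the seat, 58 mm above the bench). z up.
- idler_seat (a point): Idler post: dark grey round pillar, 25 mm wide, with a plain upright stud, 12 mm thick, 34 high, last 7 mm tapering to 4 wide. Fixed. Point: on the axis at the pillar's top (the seat, 20 mm across, 58 mm above the bench). z up.
- big_pulley_mid (a point): Loose big toothed pulley, grey metal, 120 g: rim 60 mm wide, 12 high; on it a hub 26 wide, to 24 high in all: grasp the hub. Bore 14.4 mm with a keyway 7.4 wide, cut to 10.2 from the axis, marked by a yellow line. Unless the keyway is over the key it stays up on the key's top. Starts hub up on the bench. Point: on the axis, 12 mm above the underside. z up, x to the keyway.
- small_pulley_mid (a point): Loose small toothed pulley, grey metal: rim 32 mm wide, 12 high; on it a hub 22 wide, to 24 high in all. Round bore 14.4 mm. Starts hub up on the bench. Point: on the axis, 12 mm above the underside. z up.
- roller_mid (a point): Loose idler roller: smooth white cylinder 31 mm wide, 22 high, with a steel and dark grey centre, round bore 14.4 mm. Starts upright on the bench. Point: on the axis, 11 mm above the underside. z up.
- spacer_mid (a point): Loose brass spacer ring, 32 mm outside, 20.4 inside, 8 high (passes over shaft and key). Starts flat on the bench. Point: centre, 4 mm above the underside. z up.
- collar_mid (a point): Loose red shaft collar: ring with a narrow dark slit, 28 mm outside, 14.4 inside, 10 high. Starts flat on the bench. Point: centre, 5 mm above the underside. z up.
Things that resemble listed ones, but are neither listed nor needed, are in the scene too. Of the things shaped like the part that bears collar_mid, the red one is meant.

How it is judged:
By the outcome, as a careful person would: the job done as asked, in the order asked, and still so for the second after the job is handed in, with the robot touching nothing.
It also fails if it takes over 125 s, if anything falls off the work surface, if the arm or the gripper's body presses on something with over 40 N, if the wrist force passes 120 N, or if a joint passes its speed limit or range.

### The arm

A 7-joint arm with a two-finger parallel gripper is mounted at the origin on a cart in front of the work surface, level with it; the furniture and walls round the work are solid. World frame = base frame: x ahead of the robot, y to its left, z up, the work surface at z = 0. Lengths are in m, angles in degrees, forces in N, time in s.
With the tool pointing down it reaches from about 0.425 to 0.875 m from the base axis. Payload 4.7 kg.
Tool frame: the origin (TCP) lies at the centre of the arm's flange, where the gripper is bolted on; the fingertips stand 182 mm ahead of it and the grasp point (between the pads) lies 164 mm ahead of it; z points along the fingers, y is the line along which they close (so a half turn about z gives the same grasp; the last joint's range is limited). The gripper opens to 87 mm and grips with 3 to 60 N. Pads are 19 mm wide; open, the fingers measure 117 mm over their backs; the gripper's body (75 mm by 190 mm) begins 51 mm behind the grasp point.
Start: joints at [75.292, 18.392, -4.016, 83.108, 1.295, 78.541, -3.26], TCP at [0.174, -0.626, 0.405] pointing down, gripper open.
Joint ranges: [-163.93, 163.93], [-17.29, 119.83], [-79.2, 71.16], [3.27, 140.29], [-89.18, 269.18], [5.43, 117.66], [-154.24, 154.24]. Speed limits (degrees/s): [147.25, 147.25, 180, 180, 180, 180, 180].

### API

Orientations are given as [roll, pitch, yaw] about the fixed x, y, z axes, in that order (R = Rz(yaw) Ry(pitch) Rx(roll)).
In Python, from cell import env gives the robot as it stands. The module is installed in compiled form; this text tells all that it offers.
- The arm moves only by the tool step_arm, never from a script. Its argument "steps" is one flat list of numbers, 5 for each row, row after row: the opening, from 0 (shut) to 1 (fully open), then the shift along the tool's x, y, z in mm, then the turn about the tool's z in degrees. In form: [grip, dx, dy, dz, roll, grip, dx, dy, dz, roll, ...]. A call has 1 to 12 rows; each row shifts and turns the commanded pose from where the row before left it, along the tool's axes as they then stand; what a row does not reach is not made up. A row lasts 1/8 s, in which the tool goes at most 62.5 mm and 10.7 degrees, less where a joint would pass 70% of its speed; a pose out of reach is approached as far as the arm can. A call with a gripper value outside its range is refused whole. The fingers move at their own pace and stop on an object; "grip_force" is the grip in N (left out, the last holds). Time passes only in rows, so rows that do not move let the fingers close. It gives the time, the measured TCP pose, the force, the opening and the grip force at its end, in the units of the state.
- env.get_obs(): the state, without advancing time (a new reading comes with each control period).
- env.read_camera(name): name is "scene" or "top" or "wrist"; returns a dict with "image" (400x640x3 uint8, red, green, blue), "camera_matrix" (3x3 intrinsics, pixels), "R" (3x3) and "t" (3): a world point X has camera coordinates R X + t. Camera axes: x right, y down, z forward; pixel columns grow to the right and rows downward; lengths in m; the calibration is good to about 2 mm. A picture is of the moment at which its call begins. There is no depth.
- env.sign_off(): hands the job in; it is judged then, once.
The state is a dict: "time_s": time; "qpos": joint angles; "joint_velocities": joint speeds; "effort": joint torques, N m; "tool_pos": TCP position; "tool_rot": TCP orientation; "force": force on the tool from outside, world axes, zero at the start; "wrist_torque": the same for the moment, N m; "grip_width": finger opening in m; "grasp_force": force on a finger pad.
Only numpy, scipy, OpenCV 4.12 (cv2) and the standard library are available. Lean on these libraries where they do the work, as an engineer would, in place of code of your own. Each camera call takes 0.05 s, during which the arm holds its last target. There are 200 camera calls.

## Working session

There is one attempt and no reset: what is moved stays moved. The work goes in short steps, Python scripts to look and compute and a tool call to move; the robot and the scene stay as the last step left them, time stands still between calls to the robot, and variables do not carry over. Pictures are saved under pics/ and viewed, at most 14 in all, crops included, and the job is handed in when it is done.

Besides the shell and the picture viewer there is one more tool, called after "Emit:" as name(argument=value, ...) on one line, values as JSON. step_arm: Moves the arm, as the interface text tells. Its arguments: {"type":"object","properties":{"steps":{"type":"array","items":{"type":"number"}},"grip_force":{"type":"number"}},"required":["steps"]}

```bash
mkdir -p pics
python3 - <<'E'
from cell import env
import cv2,numpy as np
for n in ["scene","top"]:
    r=env.read_camera(n); cv2.imwrite(f"pics/{n}0.png",r["image"][:,:,::-1])
    print(n,r["camera_matrix"].tolist(),r["R"].round(4).tolist(),r["t"].round(4).tolist())
print(env.get_obs())
E
```

```text
scene [[459.40757107456653, 0.0, 324.21113355163436], [0.0, 459.40757107456653, 199.85568883143654], [0.0, 0.0, 1.0]] [[-0.5482, -0.836, 0.0219], [-0.4877, 0.2983, -0.8205], [0.6794, -0.4605, -0.5713]] [0.2567, 0.2821, 0.7612]
top [[489.21791259606835, 0.0, 318.7798017877439], [0.0, 489.21791259606835, 204.78342006699256], [0.0, 0.0, 1.0]] [[-0.0075, -0.9997, 0.025], [-0.9939, 0.0047, -0.1105], [0.1103, -0.0257, -0.9936]] [-0.0052, 0.4997, 1.4349]
{'time_s': 0.1, 'qpos': array([75.2932003 , 18.43518997, -4.0142053 , 83.16879658,  1.29603911,
       78.53970241, -3.26019646]), 'joint_velocities': array([-0.0229524 , -0.00234506, -0.01757652, -0.06852448, -0.06529236,
        0.12860863,  0.00619654]), 'effort': array([ 4.11800966e-04, -4.92571378e+01, -4.05724961e-01, -3.13397527e+01,
       -6.41585025e-02,  3.95025162e-02,  6.43851240e-05]), 'tool_pos': array([ 0.17376994, -0.62615302,  0.4037584 ]), 'tool_rot': array([-1.79901595e+02,  6.87286605e-03,  1.55151722e+01]), 'force': array([ 0.15924919, -0.21146166, -0.49857597]), 'wrist_torque': array([-0.00274677, -0.00251315,  0.01626284]), 'grasp_force': 0.0, 'grip_width': 0.0868840589655129}
```

View pics/top0.png

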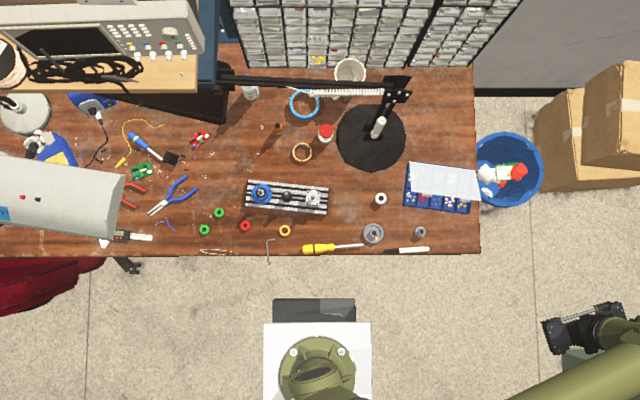

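View pics/scene0.png

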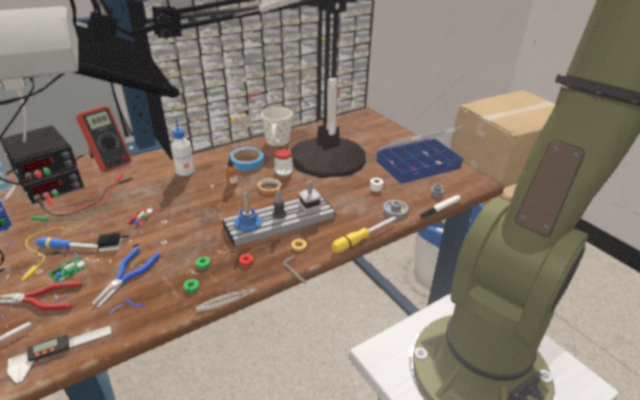

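The top view shows the base at about (287,196), with the bearing at (262,193), the post at (288,196) and the motor at (313,198). The loose parts are the roller (380,198), big pulley (373,233), small pulley (420,232), brass ring (285,230) and red collar (245,225). Next I'll measure these.

```bash
cat > h.py <<'E'
from cell import env
import cv2,numpy as np
def ray(r,u,v,z):
    K,R,t=r["camera_matrix"],r["R"],r["t"]
    d=R.T@np.linalg.solve(K,[u,v,1.]); c=-R.T@t
    return c+d*(z-c[2])/d[2]
def proj(r,X):
    p=r["camera_matrix"]@(r["R"]@np.array(X)+r["t"]); return p[:2]/p[2]
def save(n,im): cv2.imwrite("pics/"+n+".png",im[:,:,::-1])
E
python3 - <<'E'
from h import *
r=env.read_camera("top"); im=r["image"]
for n,u,v,z in [("bear",262,193,.09),("post",288,196,.08),("motor",313,198,.08),("roller",380,198,.022),("big",373,233,.024),("small",420,232,.024),("spacer",285,230,.008),("red",245,225,.01),("edge",300,255,0),("tape",302,152,0.01)]:
    print(n,ray(r,u,v,z).round(3))
save("top_c",cv2.resize(im[165:265,230:440],None,fx=3.8,fy=3.8,interpolation=cv2.INTER_CUBIC))
E
```

```text
bear [0.527 0.156 0.09 ]
post [0.52  0.082 0.08 ]
motor [0.514 0.01  0.08 ]
roller [ 0.52  -0.193  0.022]
big [ 0.414 -0.17   0.024]
small [ 0.417 -0.311  0.024]
spacer [0.426 0.093 0.008]
red [0.442 0.213 0.01 ]
edge [0.351 0.049 0.   ]
tape [0.664 0.041 0.01 ]
```

View pics/top_c.png

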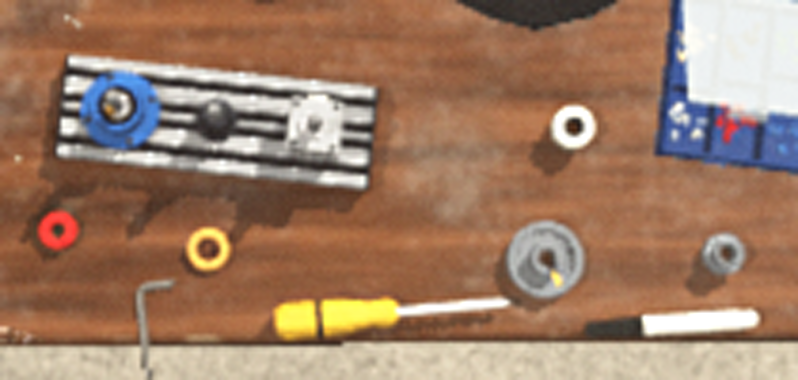

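Emit:
step_arm(steps=[0.6,0,0,0,-9.3,0.6,0,0,0,-9.3,0.6,0,0,0,-9.3,0.6,0,0,0,-9.3,0.6,0,0,0,-9.3,0.6,0,0,0,-9.3,0.6,0,0,0,-9.3,0.6,0,0,0,-9.4,0.6,0,0,0,0], grip_force=20)

```text
time_s: 1.27
tool_pos: [0.1737, -0.6263, 0.4043]
tool_rot: [-180.0, -0.0, 89.9]
force: [-0.1, -0.2, -0.0]
grip_width: 0.0522
grasp_force: 0.0
```

Emit:
step_arm(steps=[0.6,45,25,0,0,0.6,45,25,0,0,0.6,45,25,0,0,0.6,45,25,0,0,0.6,45,25,0,0,0.6,45,25,0,0,0.6,45,25,0,0,0.6,45,25,0,0,0.6,45,25,0,0,0.6,45,25,0,0,0.6,45,0,0,0,0.6,0,0,0,0])

```text
time_s: 2.78
tool_pos: [0.4242, -0.1274, 0.405]
tool_rot: [180.0, 0.0, 90.2]
force: [0.0, -0.3, 0.3]
grip_width: 0.0522
grasp_force: 0.0
```

Run:
```python
from h import *
r=env.read_camera("wrist"); save("w1",r["image"]); o=env.get_obs()
from scipy.spatial.transform import Rotation as Ro
print(o["qpos"].round(1),o["tool_pos"],"cam",(-r["R"].T@r["t"]).round(4)-o["tool_pos"],r["R"].round(3).tolist(),r["camera_matrix"].tolist())
for X in [(.414,-.17,.024),(.52,-.193,.022),(.417,-.311,.024),(.426,.093,.008),(.514,.01,.08)]: print(X,proj(r,X).round())
```

```text
[ 57.8  -7.2 -40.4 109.4  -4.7  76.1  18.8] [ 0.42381477 -0.12988367  0.40493066] cam [ 8.52274803e-05  8.37836654e-02 -1.91306560e-02] [[1.0, 0.004, 0.001], [0.003, -0.956, 0.294], [0.002, -0.294, -0.956]] [[343.5327062887914, 0.0, 326.5832879078961], [0.0, 343.5327062887914, 193.76608891544439], [0.0, 0.0, 1.0]]
(0.414, -0.17, 0.024) [317. 204.]
(0.52, -0.193, 0.022) [410. 223.]
(0.417, -0.311, 0.024) [320. 313.]
(0.426, 0.093, 0.008) [329. -68.]
(0.514, 0.01, 0.08) [439.  15.]
```

View pics/w1.png

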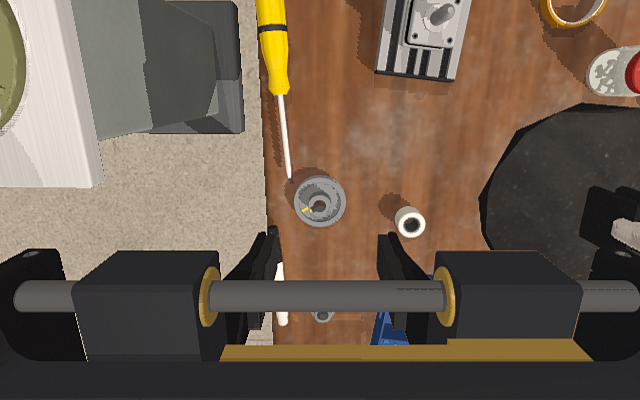

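The wrist view shows the big pulley hub at (320,203), the keyway mark at (306,210), the roller at (409,223) and the motor at top (440,15). These match the top-camera estimates. I'll go to the bearing side next.

Emit:
step_arm(steps=[0.6,50,5,0,0,0.6,50,5,0,0,0.6,50,5,0,0,0.6,50,5,0,0,0.6,40,5,0,0,0.6,0,0,0,0])

```text
time_s: 3.58
tool_pos: [0.4489, 0.1106, 0.4051]
tool_rot: [180.0, -0.1, 90.1]
force: [-0.3, -0.5, -0.7]
grip_width: 0.0522
grasp_force: 0.0
```

Run:
```python
from h import *
r=env.read_camera("wrist"); save("w2",r["image"]); o=env.get_obs()
print(o["qpos"].round(1),o["tool_pos"])
for X in [(.527,.156,.104),(.527,.156,.05),(.52,.082,.092),(.514,.01,.092),(.426,.093,.008),(.442,.213,.01)]: print(X,proj(r,X).round())
```

```text
[ 47.8  -5.5 -60.2 106.9  -4.9  75.9 -11.2] [0.44897369 0.10844569 0.40479131]
(0.527, 0.156, 0.104) [422. 135.]
(0.527, 0.156, 0.05) [407. 128.]
(0.52, 0.082, 0.092) [404. 215.]
(0.514, 0.01, 0.092) [393. 284.]
(0.426, 0.093, 0.008) [306. 180.]
(0.442, 0.213, 0.01) [320.  67.]
```

View pics/w2.png

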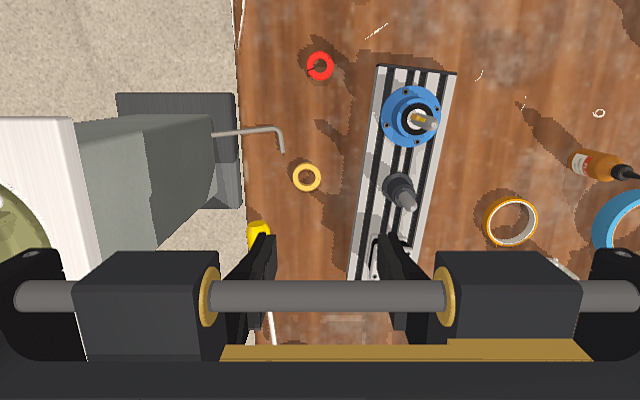

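The wrist view shows the brass ring at (306,178), red collar at (320,66), bearing tip at about (434,125) and idler tip at about (409,203). I'll fit the rings by colour.

```bash
cat >> h.py <<'E'
MASK={"red":((0,150,100),(8,255,255)),"brass":((18,100,120),(28,255,255)),"blue":((100,120,60),(120,255,255))}
def blob(r,c,near,rad=40):
    hsv=cv2.cvtColor(r["image"],cv2.COLOR_RGB2HSV); m=cv2.inRange(hsv,*map(np.array,MASK[c]))
    w=np.zeros_like(m); cv2.circle(w,(int(near[0]),int(near[1])),rad,255,-1); m&=w
    cs,_=cv2.findContours(m,cv2.RETR_EXTERNAL,cv2.CHAIN_APPROX_NONE)
    return max(cs,key=cv2.contourArea)
E
python3 - <<'E'
from h import *
r=env.read_camera("wrist"); save("w3c",cv2.resize(r["image"][75:235,350:470],None,fx=3.7,fy=3.7,interpolation=cv2.INTER_CUBIC))
for c,near,z in [("red",(320,66),.006),("brass",(306,178),.005),("blue",(411,118),.02)]:
    k=blob(r,c,near); e=cv2.fitEllipse(cv2.convexHull(k)); print(c,e,ray(r,*e[0],z).round(4))
for n,u,v,z in [("btip",434,125,.104),("itip",409,203,.092)]: print(n,ray(r,u,v,z).round(4))
E
```

```text
red ((319.3958435058594, 62.4165153503418), (27.551010131835938, 30.47289276123047), 179.85935974121094) [0.4418 0.2154 0.006 ]
brass ((306.3759460449219, 174.40713500976562), (28.156618118286133, 28.9153995513916), 172.70379638671875) [0.4261 0.096  0.005 ]
blue ((410.57098388671875, 113.07866668701172), (59.37587356567383, 63.75787353515625), 39.39689636230469) [0.5364 0.1651 0.02  ]
btip [0.5359 0.1614 0.104 ]
itip [0.5234 0.0908 0.092 ]
```

View pics/w3c.png

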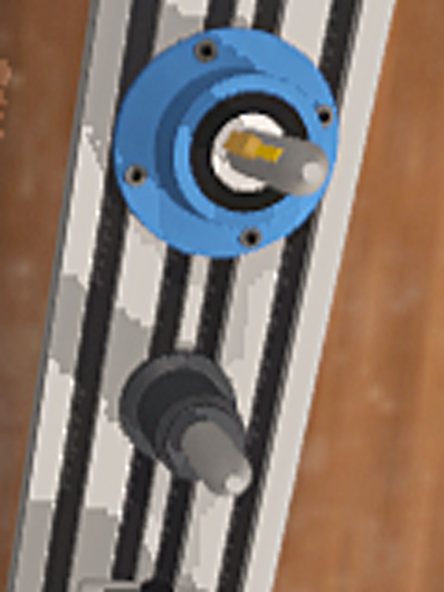

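Emit:
step_arm(steps=[0.6,-12,-23,50,0,0.6,0,0,50,0,0.6,0,0,50,0,0.6,0,0,0,0,0.6,0,0,0,0])

```text
time_s: 4.3
tool_pos: [0.4267, 0.0959, 0.2561]
tool_rot: [179.9, -0.0, 89.9]
force: [0.1, 0.5, 0.8]
grip_width: 0.052
grasp_force: 0.0
```

Run:
```python
from h import *
r=env.read_camera("wrist"); o=env.get_obs()
print(o["qpos"].round(1),o["tool_pos"],o["tool_rot"].round(2))
p=proj(r,(.426,.096,.005)); k=blob(r,"brass",p,60); e=cv2.fitEllipse(cv2.convexHull(k)); print(p,e,ray(r,*e[0],.005).round(4))
r=env.read_camera("top")
print("btip",ray(r,*[262,193],.1))
```

```text
[ 47.2   4.3 -64.  120.2   4.7  57.8 -19.4] [0.42691527 0.09623471 0.25667299] [1.7982e+02 4.0000e-02 8.9910e+01]
[325.09555796 207.25553369] ((325.212890625, 207.31101989746094), (45.24386215209961, 45.56235122680664), 177.26988220214844) [0.4261 0.096  0.005 ]
btip [0.52602377 0.15470331 0.1       ]
```

Emit:
step_arm(steps=[0.6,0,-1,40,0,0.6,0,0,32,0,0.6,0,0,0,0,0.6,0,0,0,0,0.3,0,0,0,0,0.3,0,0,0,0,0.3,0,0,0,0,0.3,0,0,0,0])

```text
time_s: 5.4
tool_pos: [0.4248, 0.0966, 0.1829]
tool_rot: [180.0, 0.0, 90.0]
force: [-1.1, -1.9, 3.0]
grip_width: 0.0309
grasp_force: 20.0
```

Emit:
step_arm(steps=[0.3,0,0,-50,0,0.3,0,20,-50,0,0.3,10,50,-50,0,0.3,20,30,-25,0,0.3,10,0,0,0,0.3,0,0,0,0,0.3,0,0,0,0,0.3,0,0,0,0])

```text
time_s: 6.4
tool_pos: [0.5178, 0.1348, 0.3508]
tool_rot: [-179.9, 0.1, 90.0]
force: [-0.4, -0.5, -0.1]
grip_width: 0.0309
grasp_force: 20.0
```

Run:
```python
from h import *
r=env.read_camera("wrist"); o=env.get_obs()
print(o["qpos"].round(1),o["tool_pos"],o["tool_rot"].round(2))
p=proj(r,(.535,.161,.08)).astype(int); print(p)
x,y=p[0]-60,max(p[1]-60,0); print(x,y)
save("w4c",cv2.resize(r["image"][y:y+120,x:x+120],None,fx=5,fy=5,interpolation=cv2.INTER_CUBIC))
np.save("w4.npy",r)
```

```text
[ 39.7  15.8 -65.  101.9  15.1  72.  -29.3] [0.51793576 0.13483518 0.35097133] [-1.7996e+02  8.0000e-02  8.9970e+01]
[349 164]
289 104
```

View pics/w4c.png

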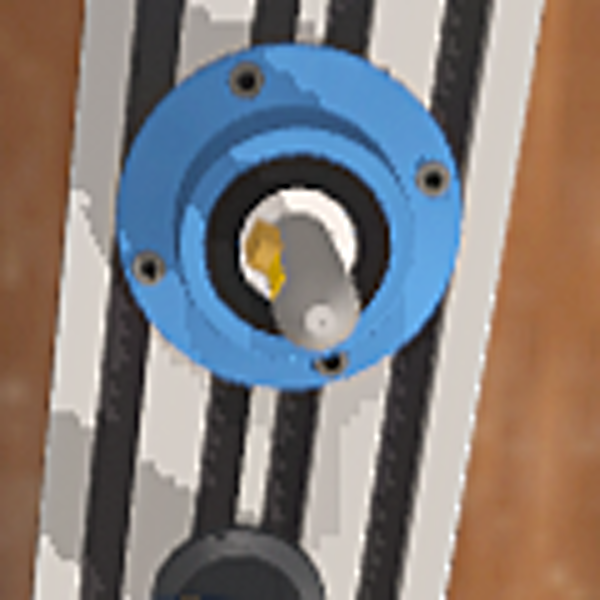

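The crop shows the shaft tip at crop (320,320), which is pixel (353,168). The seat ring centre is at crop (299,242), and the key is to the left (-x) at crop (264,243). I'll cast these.

Run:
```python
from h import *
r=np.load("w4.npy",allow_pickle=True).item()
C=lambda a,b:(289+a/5,104+b/5)
a=ray(r,*C(320,320),.104); b=ray(r,*C(299,242),.05); print("tip",a.round(4),"seat",b.round(4))
k=cv2.fitEllipse(cv2.convexHull(blob(r,"blue",(347,147),60))); print("foot",k,ray(r,*k[0],.03).round(4))
ax=(a+b)/2
for n,c,z in [("keymid",(265,243),.072),("keytopend",(272,262),.079),("line",(276,282),.087)]:
    p=ray(r,*C(*c),z)-ax; print(n,(p*1000).round(1),np.degrees(np.arctan2(p[1],p[0])).round())
```

```text
tip [0.5354 0.1641 0.104 ] seat [0.5359 0.165  0.05  ]
foot ((346.4053039550781, 146.84085083007812), (68.71173095703125, 69.5668716430664), 40.03118896484375) [0.535  0.1663 0.03  ]
keymid [-6.4  4.3 -5. ] 146.0
keytopend [-5.6  2.7  2. ] 154.0
line [-5.4  1.3 10. ] 166.0
```

Emit:
step_arm(steps=[0.3,15,9,0,0,0.3,15,8.5,0,0,0.3,0,0,40,0,0.3,0,0,30,0,0.3,0,0,0,0,0.3,0,0,0,0,0.3,0,0,0,0])

```text
time_s: 7.32
tool_pos: [0.5364, 0.1657, 0.283]
tool_rot: [179.9, -0.0, 90.0]
force: [0.6, 0.3, -0.5]
grip_width: 0.0309
grasp_force: 20.0
```

Run:
```python
from h import *
r=env.read_camera("wrist"); o=env.get_obs()
print(o["qpos"].round(1),o["tool_pos"],o["tool_rot"].round(2),o["force"])
save("w5c",cv2.resize(r["image"][160:360,230:430],None,fx=2.5,fy=2.5,interpolation=cv2.INTER_CUBIC))
```

```text
[ 30.6  24.1 -60.7 102.8  22.9  66.5 -37.3] [0.53637929 0.16567576 0.28285075] [ 1.7987e+02 -1.0000e-02  9.0000e+01] [-0.1346217  -0.04571505  0.12581567]
```

View pics/w5c.png

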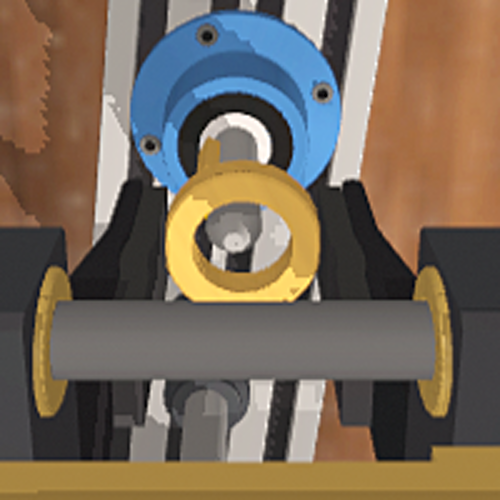

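The spacer ring centre is at crop (242,245) and the shaft tip shows through it at (235,240), so I need about 1 mm toward -x. Then I'll lower it.

Emit:
step_arm(steps=[0.3,-0.5,-1,0,0,0.3,0,0,20,0,0.3,0,0,20,0,0.3,0,0,7,0,0.3,0,0,0,0,0.3,0,0,0,0])

```text
time_s: 8.12
tool_pos: [0.5348, 0.1651, 0.234]
tool_rot: [-180.0, -0.0, 90.0]
force: [-0.3, 0.2, -0.8]
grip_width: 0.0309
grasp_force: 20.0
```

Emit:
step_arm(steps=[0.3,0,0,1,0,0.3,0,0,0,0,0.55,0,0,0,0,0.55,0,0,0,0,0.55,0,0,-40,0,0.55,0,0,-50,0,0.55,-20,0,-30,0,0.55,0,0,0,0,0.55,0,0,0,0,0.55,0,0,0,0])

```text
time_s: 9.38
tool_pos: [0.5343, 0.1454, 0.3522]
tool_rot: [-179.9, 0.0, 90.1]
force: [0.9, 0.0, -0.8]
grip_width: 0.0479
grasp_force: 0.0
```

Run:
```python
from h import *
r=env.read_camera("wrist"); o=env.get_obs()
print(o["qpos"].round(1),o["tool_pos"],o["tool_rot"].round(2),o["force"])
p=proj(r,(.5355,.1645,.08)).astype(int); x,y=p[0]-60,max(p[1]-60,0); print(x,y)
save("w6c",cv2.resize(r["image"][y:y+100,x:x+120],None,fx=5,fy=5,interpolation=cv2.INTER_CUBIC))
np.save("w6.npy",r)
```

```text
[ 36.5  18.9 -64.1  99.3  17.6  73.1 -31.5] [0.53439086 0.14543141 0.35228443] [-1.7988e+02 -1.0000e-02  9.0080e+01] [-0.15311458 -0.69243508  0.70360357]
268 114
```

View pics/w6c.png

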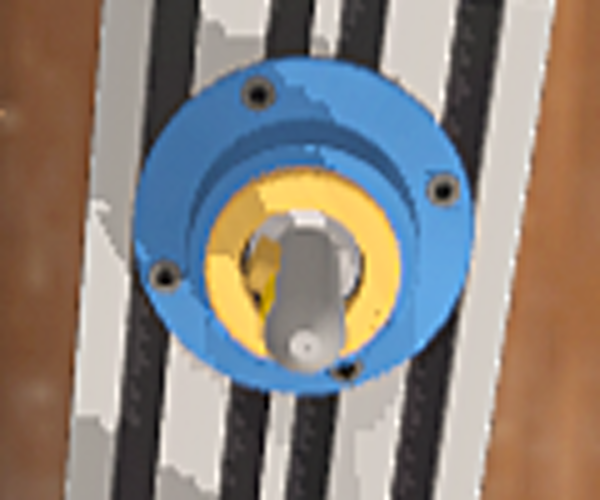

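The spacer is seated on the bearing. The tip is at crop (306,345), and the yellow line at crop (267,290) is on the shaft's -x side. I'll get the key angle by intersecting the yellow pixel rays with the shaft cylinder.

Run:
```python
from h import *
def cyl(r,u,v,ax,R):
    d=r["R"].T@np.linalg.solve(r["camera_matrix"],[u,v,1.]); c=-r["R"].T@r["t"]
    o=c[:2]-ax; a=d[:2]@d[:2]; b=o@d[:2]; disc=b*b-a*(o@o-R*R)
    s=(-b-np.sqrt(max(disc,0)))/a; P=c+s*d; return P, np.degrees(np.arctan2(P[1]-ax[1],P[0]-ax[0])),disc>0
for f,off,(tu,tv) in [("w6",(268,114),(306,345)),("w4",(289,104),(320,320))]:
    r=np.load(f+".npy",allow_pickle=True).item()
    tip=ray(r,off[0]+tu/5,off[1]+tv/5,.104); print(f,"tip",tip.round(4))
    hsv=cv2.cvtColor(r["image"],cv2.COLOR_RGB2HSV)
    x0,y0=off; sub=hsv[y0+44:y0+64,x0+44:x0+60]
    m=cv2.inRange(sub,(20,200,120),(32,255,255)); ys,xs=np.nonzero(m)
    for y,x in zip(ys,xs):
        u,v=x0+44+x,y0+44+y; P,a,ok=cyl(r,u,v,tip[:2],.006)
        print(u-x0,v-y0,hsv[v,u],"z%.3f a%.0f"%(P[2],a),ok)
```

```text
w6 tip [0.5356 0.1642 0.104 ]
54 55 [ 24 255 203] z0.072 a155 True
53 56 [ 22 208 197] z0.067 a176 False
54 56 [ 24 244 188] z0.076 a154 True
53 57 [ 24 255 190] z0.070 a176 False
54 57 [ 24 229 183] z0.080 a152 True
53 58 [ 24 255 191] z0.073 a176 False
54 58 [ 24 232 186] z0.083 a151 True
52 59 [ 23 238 161] z0.077 a175 False
53 59 [ 24 255 190] z0.077 a176 False
54 59 [ 24 236 188] z0.087 a150 True
52 60 [ 23 255 146] z0.080 a175 False
53 60 [ 24 255 209] z0.080 a176 False
52 61 [ 23 255 166] z0.083 a175 False
53 61 [ 24 251 217] z0.083 a176 False
52 62 [ 23 255 190] z0.086 a175 False
52 63 [ 24 240 207] z0.089 a175 False
w4 tip [0.5354 0.1641 0.104 ]
55 51 [ 23 255 202] z0.076 a143 True
54 52 [ 22 209 196] z0.074 a156 True
55 52 [ 23 255 199] z0.079 a145 True
54 53 [ 24 255 187] z0.077 a158 True
55 53 [ 24 255 192] z0.082 a148 True
53 54 [ 21 200 185] z0.070 a179 True
54 54 [ 24 255 184] z0.079 a161 True
55 54 [ 24 255 188] z0.084 a150 True
54 55 [ 23 255 184] z0.081 a164 True
55 55 [ 23 255 186] z0.087 a153 True
56 55 [ 24 255 224] z0.091 a143 True
54 56 [ 23 227 184] z0.083 a168 True
55 56 [ 24 255 205] z0.089 a155 True
54 57 [ 22 211 168] z0.085 a171 True
55 57 [ 24 255 213] z0.092 a158 True
```

Emit:
step_arm(steps=[0.55,-20,-40,0,0,0.55,-15,-40,0,0,0.55,0,0,0,0,0.55,0,0,0,0,0.55,0,0,0,0])

```text
time_s: 10.05
tool_pos: [0.4556, 0.1106, 0.3535]
tool_rot: [-180.0, -0.2, 90.1]
force: [-0.2, -0.2, -0.1]
grip_width: 0.0477
grasp_force: 0.0
```

Run:
```python
from h import *
r=env.read_camera("wrist"); o=env.get_obs()
print(o["qpos"].round(1),o["tool_pos"])
p=proj(r,(.5355,.1642,.08)).astype(int); x,y=p[0]-50,max(p[1]-45,0); print(x,y)
save("w7c",cv2.resize(r["image"][y:y+90,x:x+100],None,fx=6,fy=6,interpolation=cv2.INTER_CUBIC))
np.save("w7.npy",r)
```

```text
[ 54.6   0.6 -70.5 110.    0.4  69.8 -15.9] [0.45554377 0.11067988 0.35338306]
385 84
```

View pics/w7c.png

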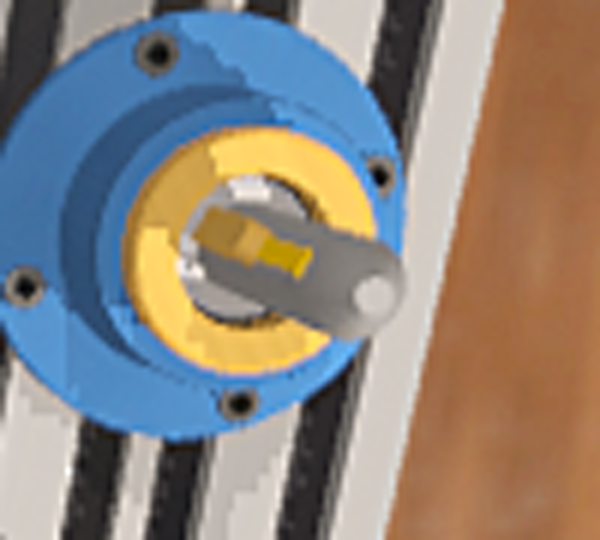

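A clear view. The key is at crop (228,232) and the yellow line runs from crop (262,252) to (306,264), with the tip at (375,293).

Run:
```python
from h import *
r=np.load("w7.npy",allow_pickle=True).item(); C=lambda a,b:(385+a/6,84+b/6)
tip=ray(r,*C(375,293),.104); print("tip",tip.round(4))
ax=tip[:2]
for axx in (ax,np.array([.5355,.1642])):
  for c in [(262,252),(284,258),(306,263)]:
    u,v=C(*c); d=r["R"].T@np.linalg.solve(r["camera_matrix"],[u,v,1.]); cc=-r["R"].T@r["t"]
    o=cc[:2]-axx; a=d[:2]@d[:2]; b=o@d[:2]; s=(-b-np.sqrt(b*b-a*(o@o-36e-6)))/a; P=cc+s*d
    print(P[2].round(4),np.degrees(np.arctan2(P[1]-axx[1],P[0]-axx[0])).round(1))
  for th in (150,155,160,165):
    t=np.radians(th); print(th,[((proj(r,(axx[0]+R*np.cos(t),axx[1]+R*np.sin(t),z))-(385,84))*6).round() for R,z in ((6,.08),(6,.093),(9,.078))])
```

```text
tip [0.5359 0.1645 0.104 ]
0.0792 160.7
0.088 158.8
0.0961 156.0
150 [array([16570., 10349.]), array([16238., 10147.]), array([14666.,  9169.])]
155 [array([22270., 11151.]), array([21708., 10875.]), array([19091.,  9576.])]
160 [array([32608., 12649.]), array([31468., 12213.]), array([26405., 10271.])]
165 [array([57828., 16375.]), array([54459., 15429.]), array([41159., 11708.])]
0.08 156.3
0.0888 154.4
0.0967 151.6
150 [array([16574., 10350.]), array([16242., 10147.]), array([14668.,  9169.])]
155 [array([22276., 11152.]), array([21714., 10875.]), array([19094.,  9576.])]
160 [array([32620., 12650.]), array([31479., 12214.]), array([26410., 10272.])]
165 [array([57861., 16379.]), array([54488., 15432.]), array([41171., 11709.])]
```

Emit:
step_arm(steps=[0.6,-55,-8,0,0,0.6,-55,-8,0,0,0.6,-55,-8,0,0,0.6,-55,-8,0,0,0.6,-55,-8,0,0,0.6,-10,0,0,0,0.6,0,0,0,0,0.6,0,0,0,0,0.6,0,0,0,0])

```text
time_s: 11.22
tool_pos: [0.4155, -0.1735, 0.3535]
tool_rot: [-180.0, -0.0, 90.2]
force: [0.2, -0.2, -0.4]
grip_width: 0.0525
grasp_force: 0.0
```

Run:
```python
from h import *
r=env.read_camera("wrist"); o=env.get_obs()
print(o["qpos"].round(1),o["tool_pos"],o["tool_rot"].round(2))
p=proj(r,(.414,-.172,.02)).astype(int); x,y=p[0]-50,max(p[1]-45,0); print(x,y)
save("w8c",cv2.resize(r["image"][y:y+90,x:x+100],None,fx=6,fy=6,interpolation=cv2.INTER_CUBIC))
np.save("w8.npy",r)
```

```text
[ 70.6  -3.7 -48.9 112.6  -2.9  69.8  22.9] [ 0.41540108 -0.17376623  0.35353291] [-1.800e+02  2.000e-02  9.016e+01]
274 131
```

View pics/w8c.png

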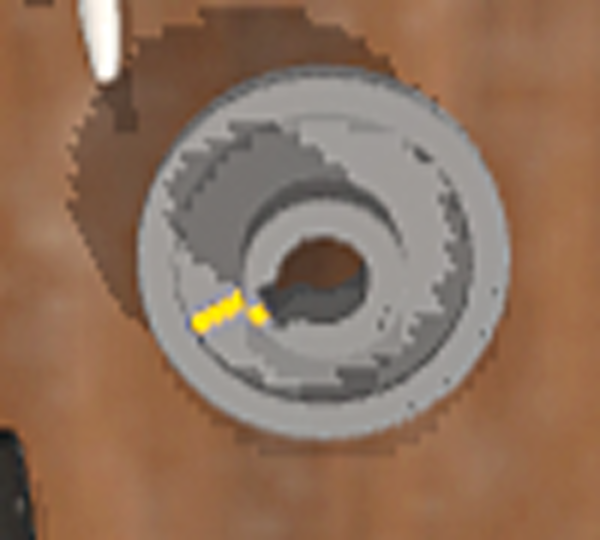

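The pulley hub and bore centre is at crop (324,279) and the rim centre at (325,253). The yellow marks are at (258,314) on the hub and (219,312) on the rim.

Run:
```python
from h import *
r=np.load("w8.npy",allow_pickle=True).item(); C=lambda a,b:(274+a/6,131+b/6)
h=ray(r,*C(324,279),.024); m=ray(r,*C(325,253),.012); print(h.round(4),m.round(4))
for c,z in [((258,314),.024),((219,312),.012)]:
    p=(ray(r,*C(*c),z)-h)[:2]; print((p*1000).round(1),np.degrees(np.arctan2(p[1],p[0])).round(1))
```

```text
[ 0.4169 -0.1716  0.024 ] [ 0.4171 -0.1704  0.012 ]
[-10.3  -5.7] -151.1
[-16.9  -8.6] -153.0
```

Emit:
step_arm(steps=[0.6,2.5,1.5,50,0,0.6,0,0,50,0,0.6,0,0,40,0,0.6,0,0,18,0,0.6,0,0,0,0,0.6,0,0,0,0,0.2,0,0,0,0,0.2,0,0,0,0,0.2,0,0,0,0,0.2,0,0,0,0], grip_force=30)

```text
time_s: 12.52
tool_pos: [0.4165, -0.1726, 0.1956]
tool_rot: [180.0, 0.0, 90.0]
force: [-0.5, 0.4, 1.2]
grip_width: 0.0243
grasp_force: 30.0
```

Emit:
step_arm(steps=[0.2,0,0,-40,0,0.2,0,0,-50,0,0.2,20,10,-50,0,0.2,40,15,-40,0,0.2,45,15,0,0,0.2,45,15,0,0,0.2,45,15,0,0,0.2,45,9,0,0,0.2,12,0,0,0,0.2,0,0,0,0])

```text
time_s: 13.78
tool_pos: [0.4951, 0.0799, 0.3751]
tool_rot: [-179.9, 0.0, 90.1]
force: [0.5, -0.5, -2.0]
grip_width: 0.0244
grasp_force: 30.0
```

Emit:
step_arm(steps=[0.2,0,0,0,10,0.2,0,0,0,10,0.2,0,0,0,10,0.2,0,0,0,10,0.2,0,0,0,10.5,0.2,0,0,0,0,0.2,0,0,0,0])

```text
time_s: 14.65
tool_pos: [0.4954, 0.0784, 0.3754]
tool_rot: [180.0, 0.0, 39.6]
force: [0.5, -1.3, -1.6]
grip_width: 0.0248
grasp_force: 30.0
```

```bash
cat >> h.py <<'E'
def delta(x,y,z,yaw=None):
    o=env.get_obs(); from scipy.spatial.transform import Rotation as Ro
    R=Ro.from_euler("xyz",o["tool_rot"],degrees=True)
    print("q",o["qpos"].round(1),"pos",o["tool_pos"].round(4),"rot",o["tool_rot"].round(1),"shift mm",(R.inv().apply(np.array([x,y,z])-o["tool_pos"])*1000).round(1))
E
python3 -c "
from h import *
delta(.5356,.1643,.33)"
```

```text
q [ 48.4   6.3 -63.1 104.4   5.9  72.8 -66.7] pos [0.4954 0.0784 0.3754] rot [180.    0.   39.6] shift mm [ 85.7 -40.6  45.3]
```

Emit:
step_arm(steps=[0.2,42,-20,0,0,0.2,42,-20.5,0,0,0.2,0,0,40,0,0.2,0,0,0,0,0.2,0,0,0,0,0.2,0,0,0,0])

```text
time_s: 15.4
tool_pos: [0.535, 0.1636, 0.337]
tool_rot: [179.9, -0.1, 39.5]
force: [0.5, -0.3, -0.8]
grip_width: 0.0248
grasp_force: 30.0
```

Run:
```python
from h import *
delta(.5356,.1643,.33)
r=env.read_camera("wrist"); o=env.get_obs(); np.save("w9.npy",r)
z=o["tool_pos"][2]-.1956+.024
p=proj(r,(*o["tool_pos"][:2],z)); print("TCP axis at hub top",p,"shaft tip",proj(r,(.5356,.1643,.104)))
x,y=int(p[0])-70,int(p[1])-60; print(x,y)
save("w9c",cv2.resize(r["image"][y:y+120,x:x+140],None,fx=5,fy=5,interpolation=cv2.INTER_CUBIC))
```

```text
q [ 32.9  20.1 -62.4  99.7  18.8  71.5 -84.7] pos [0.535  0.1636 0.337 ] rot [ 1.799e+02 -1.000e-01  3.950e+01] shift mm [ 0.9 -0.1  7. ]
TCP axis at hub top [326.21035128 260.93657199] shaft tip [326.1352572  215.49623089]
256 200
```

View pics/w9c.png

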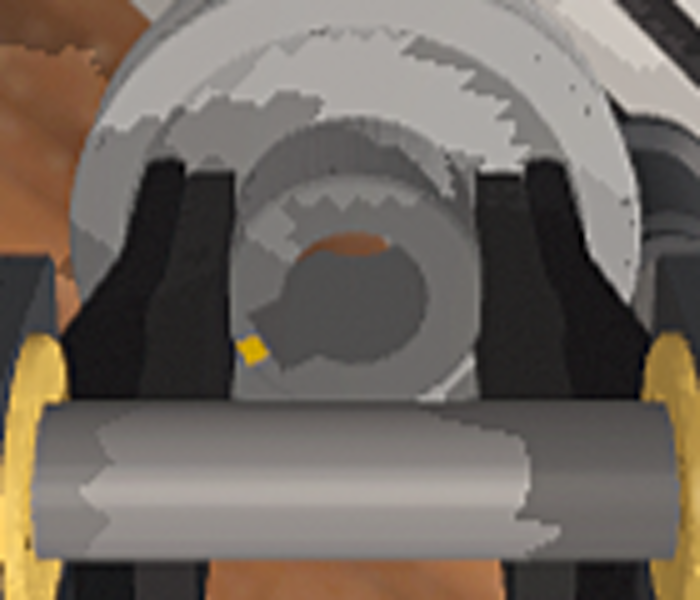

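The bore centre in the grip is at crop (354,298) and the keyway mark is at (252,350). I'll compute the offset to the shaft and the angle.

Run:
```python
from h import *
r=np.load("w9.npy",allow_pickle=True).item(); C=lambda a,b:(256+a/5,200+b/5)
o=env.get_obs(); z=o["tool_pos"][2]-.1956+.024
h=ray(r,*C(354,298),z); y=ray(r,*C(252,350),z)
print("bore",h.round(4),"ang",np.degrees(np.arctan2(*(y-h)[[1,0]])))
d=np.r_[.5356,.1643]-h[:2]; o=o["tool_pos"]; delta(o[0]+d[0],o[1]+d[1],.305)
```

```text
bore [0.5357 0.1639 0.1653] ang 158.92095503835864
q [ 32.9  20.1 -62.4  99.7  18.8  71.5 -84.7] pos [0.5349 0.1637 0.3369] rot [ 1.799e+02 -1.000e-01  3.950e+01] shift mm [ 0.1 -0.4 31.9]
```

Emit:
step_arm(steps=[0.2,0,-0.3,20,1,0.2,0,0,20,0,0.2,0,0,16,0,0.2,0,0,0,0,0.2,0,0,0,0])

```text
time_s: 16.08
tool_pos: [0.5342, 0.1647, 0.2796]
tool_rot: [-180.0, 0.0, 38.5]
force: [0.1, 0.5, -0.8]
grip_width: 0.0246
grasp_force: 30.0
```

Emit:
step_arm(steps=[0.2,0,0,3,0,0.2,0,0,3,0,0.2,0,0,3,0,0.2,0,0,3,0,0.2,0,0,0,0,0.2,0,0,0,0])

```text
time_s: 16.82
tool_pos: [0.5343, 0.1645, 0.2675]
tool_rot: [180.0, 0.0, 38.5]
force: [-0.1, -0.0, -0.8]
grip_width: 0.0247
grasp_force: 30.0
```

Past the key top without force. Going down to the spacer.

Emit:
step_arm(steps=[0.2,0,0,4,0,0.2,0,0,4,0,0.2,0,0,4,0,0.2,0,0,1.5,0,0.2,0,0,0,0,0.2,0,0,0,0])

```text
time_s: 17.58
tool_pos: [0.5343, 0.1645, 0.254]
tool_rot: [180.0, -0.0, 38.5]
force: [0.1, -1.0, -1.3]
grip_width: 0.025
grasp_force: 30.0
```

Emit:
step_arm(steps=[0.45,0,0,0,0,0.45,0,0,0,0,0.45,0,0,-40,0,0.45,0,0,-50,0,0.45,0,0,-30,-10,0.45,0,0,0,-10,0.45,0,0,0,-10.5,0.45,0,0,0,-10.5,0.45,0,0,0,-10.5,0.45,0,0,0,0,0.45,0,0,0,0])

```text
time_s: 18.95
tool_pos: [0.5343, 0.1645, 0.374]
tool_rot: [180.0, 0.0, 89.8]
force: [0.5, 0.6, -0.2]
grip_width: 0.0393
grasp_force: 0.0
```

```bash
python3 -c "
from h import *
delta(.4418,.2154,.33)
r=env.read_camera('wrist'); 
print(proj(r,(.5356,.1643,.082)),proj(r,(.5356,.1643,.07)))
k=blob(r,'red',proj(r,(.4418,.2154,.006)),60); e=cv2.fitEllipse(cv2.convexHull(k)); print(e,ray(r,*e[0],.005).round(4))
save('w10c',cv2.resize(r['image'][100:300,220:420],None,fx=2.5,fy=2.5))"
```

```text
q [ 40.2  23.5 -73.7  97.   23.1  77.2 -37.7] pos [0.5343 0.1645 0.374 ] rot [180.    0.   89.8] shift mm [ 50.7 -92.6  44. ]
[328.03383705 191.07149529] [327.968656   187.08966832]
((233.21405029296875, 120.76126861572266), (29.686185836791992, 30.86830711364746), 125.65289306640625) [0.4412 0.215  0.005 ]
```

View pics/w10c.png

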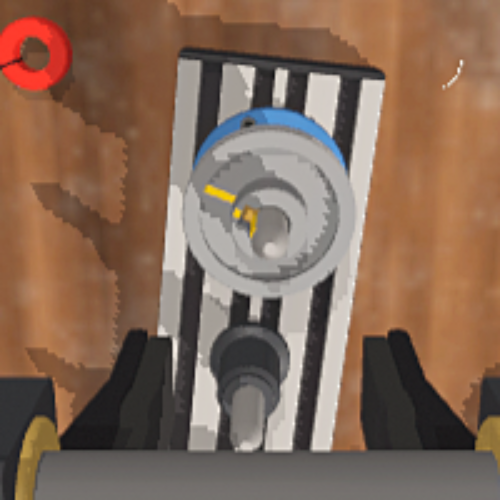

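The pulley is seated over the key: the key and mark line up at crop (245,212) and the rim is level. Now the collar, in small steps while I watch joint 3.

Emit:
step_arm(steps=[0.5,12,-20,0,0,0.5,13,-26,20,0,0.5,0,0,0,0])

```text
time_s: 19.38
tool_pos: [0.486, 0.1907, 0.353]
tool_rot: [-179.9, 0.2, 90.1]
force: [-1.6, -0.2, 0.6]
grip_width: 0.0438
grasp_force: 0.0
```

```bash
python3 -c "
from h import *
delta(.4415,.2152,.33)"
```

```text
q [ 41.6  18.4 -75.7 103.3  18.7  73.1 -39. ] pos [0.486  0.1907 0.353 ] rot [-179.9    0.2   90.1] shift mm [ 24.7 -44.4  23. ]
```

Emit:
step_arm(steps=[0.5,12,-20,0,0,0.5,12.5,-24,20,0,0.5,0,0,0,0,0.5,0,0,0,0])

```text
time_s: 19.88
tool_pos: [0.4454, 0.2134, 0.3347]
tool_rot: [179.9, 0.0, 89.9]
force: [0.0, 0.5, 1.0]
grip_width: 0.0432
grasp_force: 0.0
```

```bash
python3 -c "
from h import *
delta(.4415,.2152,.184)"
```

```text
q [ 41.9  13.  -76.7 108.3  13.6  69.2 -39.4] pos [0.4454 0.2134 0.3347] rot [179.9   0.   89.9] shift mm [  1.8  -4.2 150.7]
```

Emit:
step_arm(steps=[0.5,2,-4,40,0,0.5,0,0,40,0,0.5,0,0,0,0,0.5,0,0,0,0])

```text
time_s: 20.38
tool_pos: [0.4414, 0.2163, 0.2555]
tool_rot: [179.9, -0.1, 90.0]
force: [0.8, 1.0, 0.5]
grip_width: 0.0434
grasp_force: 0.0
```

```bash
python3 -c "
from h import *
delta(.4415,.2152,.184)
r=env.read_camera('wrist'); 
k=blob(r,'red',proj(r,(.4418,.2154,.006)),70); e=cv2.fitEllipse(cv2.convexHull(k)); p=ray(r,*e[0],.005);print(e,p.round(4))
delta(p[0],p[1],.184)"
```

```text
q [ 33.7  19.6 -70.5 113.4  21.1  61.4 -46.1] pos [0.4414 0.2163 0.2555] rot [ 1.799e+02 -1.000e-01  9.000e+01] shift mm [-1.2 -0.  71.5]
((326.3681945800781, 210.57833862304688), (40.35405349731445, 42.224639892578125), 177.0511016845703) [0.4417 0.2144 0.005 ]
q [ 33.8  19.6 -70.5 113.4  21.1  61.4 -46.1] pos [0.4415 0.2163 0.2558] rot [ 1.799e+02 -1.000e-01  9.000e+01] shift mm [-2.   0.  71.8]
```

Emit:
step_arm(steps=[0.5,-1.5,0,40,0,0.5,0,0,31,0,0.5,0,0,0,0,0.5,0,0,0,0,0.25,0,0,0,0,0.25,0,0,0,0,0.25,0,0,0,0], grip_force=20)

```text
time_s: 21.3
tool_pos: [0.4404, 0.2143, 0.1833]
tool_rot: [180.0, 0.0, 90.0]
force: [-0.1, -1.0, 2.6]
grip_width: 0.0265
grasp_force: 20.0
```

Emit:
step_arm(steps=[0.25,0,0,-50,0,0.25,0,0,-50,0,0.25,-12,30,-50,0,0.25,-20,32,0,0,0.25,-18,32,0,0,0.25,0,0,0,0,0.25,0,0,0,0])

```text
time_s: 22.18
tool_pos: [0.5336, 0.165, 0.3327]
tool_rot: [-179.9, -0.0, 90.1]
force: [0.8, 0.8, 0.4]
grip_width: 0.0267
grasp_force: 20.0
```

```bash
python3 -c "
from h import *
delta(.5356,.1643,.3)
r=env.read_camera('wrist'); o=env.get_obs(); t=o['tool_pos']
q=proj(r,(t[0],t[1],t[2]-.184+.01))
k=blob(r,'red',q,90); x,y,w,h=cv2.boundingRect(k); print(q,(x,y,w,h))
K=k[:,0,0]; c=ray(r,x+w/2,q[1],t[2]-.177); print('centre x via bbox',c.round(4),t)"
```

```text
q [ 36.3  23.2 -68.  100.   22.5  72.3 -37.1] pos [0.5336 0.165  0.3327] rot [-179.9   -0.    90.1] shift mm [-0.8  2.  32.7]
[326.37465128 257.94554963] (300, 226, 54, 55)
centre x via bbox [0.5336 0.1638 0.1558] [0.53327065 0.1654035  0.33279711]
```

Emit:
step_arm(steps=[0.25,-1,1.6,20,0,0.25,0,0,20,0,0.25,0,0,10,0,0.25,0,0,5,0,0.25,0,0,5,0,0.25,0,0,0,0,0.25,0,0,0,0])

```text
time_s: 23.1
tool_pos: [0.536, 0.1635, 0.2734]
tool_rot: [180.0, -0.0, 90.0]
force: [-0.2, -0.4, 0.3]
grip_width: 0.0272
grasp_force: 20.0
```

Emit:
step_arm(steps=[0.25,0,0,4,0,0.25,0,0,3.5,0,0.25,0,0,0,0,0.25,0,0,0,0])

```text
time_s: 23.6
tool_pos: [0.5359, 0.1634, 0.2654]
tool_rot: [-180.0, 0.0, 90.0]
force: [-0.8, -0.8, -0.4]
grip_width: 0.027
grasp_force: 20.0
```

Emit:
step_arm(steps=[0.5,0,0,0,0,0.5,0,0,0,0,0.5,0,0,-45,0,0.5,0,0,-50,0,0.5,-50,-3,0,0,0.5,-50,-3,0,0,0.5,-50,-3,0,0,0.5,-50,-3,0,0,0.5,-50,-2,0,0,0.5,-50,-2,0,0,0.5,-56,0,0,0,0.5,0,0,0,0])

```text
time_s: 25.1
tool_pos: [0.519, -0.1988, 0.3599]
tool_rot: [-180.0, 0.0, 89.5]
force: [0.2, 1.3, 0.1]
grip_width: 0.0433
grasp_force: 0.0
```

```bash
cat >> h.py <<'E'
MASK["white"]=((0,0,170),(180,60,255)); MASK["dark"]=((0,0,0),(180,90,80))
E
python3 -c "
from h import *
delta(.52,-.193,.3)
r=env.read_camera('wrist'); o=env.get_obs(); t=o['tool_pos']
q=proj(r,(.52,-.193,.022)); k=blob(r,'white',q,40); e=cv2.fitEllipse(cv2.convexHull(k)); print(q,e,ray(r,*e[0],.02).round(4))
q=proj(r,(.417,-.311,.024)); print('small px',q)
save('w11',r['image'])
"
```

```text
q [ 74.7  20.2 -67.3  98.5  19.4  74.3   2.7] pos [ 0.519  -0.1988  0.3599] rot [-180.     0.    89.5] shift mm [ 5.8  1.  59.9]
[327.68940043 171.15637774] ((328.815185546875, 170.8385009765625), (32.51382064819336, 36.03343200683594), 179.83319091796875) [ 0.5211 -0.1932  0.02  ]
small px [230.34073262 282.31791427]
```

Emit:
step_arm(steps=[0.5,6,2,45,0,0.5,0,0,45,0,0.5,0,0,0,0,0.5,0,0,0,0])

```text
time_s: 25.65
tool_pos: [0.5228, -0.1855, 0.2722]
tool_rot: [179.9, 0.0, 90.1]
force: [0.4, -0.5, 0.1]
grip_width: 0.0434
grasp_force: 0.0
```

```bash
python3 -c "
from h import *
r=env.read_camera('wrist'); 
q=proj(r,(.521,-.193,.015)); k=blob(r,'white',q,60); e=cv2.fitEllipse(cv2.convexHull(k)); x,y,w,h=cv2.boundingRect(k); print(q,e,(x,y,w,h))
# near(lower image) edge is top rim, far (upper) edge
a=ray(r,x+w/2,y+h-.5,.022); b=ray(r,x+w/2,y,.0); print('lower edge',a.round(4),'upper edge z0',b.round(4), 'centre x',ray(r,x+w/2,y+h/2,.015)[0])
delta(.521,-.193,.186)
"
```

```text
[323.29941698 214.05674749] ((323.32501220703125, 215.3806915283203), (43.62535095214844, 49.16755294799805), 2.0780293941497803) (302, 191, 44, 49)
lower edge [ 0.5215 -0.2103  0.022 ] upper edge z0 [ 0.5215 -0.1797  0.    ] centre x 0.5215166948597307
q [ 69.6  25.5 -63.6 104.2  25.   65.8  -2.2] pos [ 0.523  -0.1859  0.2727] rot [1.798e+02 1.000e-01 9.010e+01] shift mm [-7.  -2.3 86.7]
```

Emit:
step_arm(steps=[0.5,-9,-1.5,0,0,0.5,0,0,45,0,0.5,0,0,41.5,0,0.5,0,0,0,0,0.5,0,0,0,0,0.3,0,0,0,0,0.3,0,0,0,0,0.3,0,0,0,0])

```text
time_s: 26.7
tool_pos: [0.5205, -0.1958, 0.1844]
tool_rot: [180.0, 0.0, 90.0]
force: [-0.5, -1.2, 1.8]
grip_width: 0.0301
grasp_force: 20.0
```

Emit:
step_arm(steps=[0.3,0,0,-45,0,0.3,0,0,-50,0,0.3,0,0,-50,0,0.3,40,0,-10,0,0.3,50,0,0,0,0.3,50,0,0,0,0.3,50,0,0,0,0.3,50,0,0,0,0.3,0,0,0,0,0.3,0,0,0,0])

```text
time_s: 27.95
tool_pos: [0.5203, 0.0442, 0.3388]
tool_rot: [-180.0, 0.1, 90.1]
force: [0.3, -0.7, -1.1]
grip_width: 0.0303
grasp_force: 20.0
```

```bash
python3 -c "
from h import *
delta(.5234,.0908,.3)
r=env.read_camera('wrist'); save('w12',r['image']); np.save('w12.npy',r)
for X in [(.5234,.0908,.092),(.5234,.0908,.058),(.515,.015,.092)]: print(proj(r,X).round())
t=np.load('w8.npy',allow_pickle=True)
"
```

```text
q [ 55.2  17.2 -71.6 104.4  17.4  70.9 -21.4] pos [0.5203 0.0442 0.3388] rot [-1.80e+02  1.00e-01  9.01e+01] shift mm [46.6  3.2 38.8]
[331. 143.]
[331. 136.]
[319. 247.]
```

Emit:
step_arm(steps=[0.3,-45,0,0,0,0.3,-45,0,0,0,0.3,0,0,0,0,0.3,0,0,0,0])

```text
time_s: 28.5
tool_pos: [0.5203, -0.0465, 0.3389]
tool_rot: [-180.0, -0.0, 89.9]
force: [0.3, 0.8, -0.4]
grip_width: 0.0305
grasp_force: 20.0
```

Run:
```python
from h import *
r=env.read_camera("wrist"); np.save("w13.npy",r); w=np.load("w12.npy",allow_pickle=True).item()
a=w["image"][90:190,270:390]; p=proj(r,(.515,.015,.075)).astype(int); x,y=p[0]-60,max(p[1]-50,0); print("motor crop origin",x,y)
b=r["image"][y:y+100,x:x+120]
save("w13c",cv2.resize(np.hstack([a,b]),None,fx=3.3,fy=3.3,interpolation=cv2.INTER_CUBIC))
```

```text
motor crop origin 258 68
```

View pics/w13c.png

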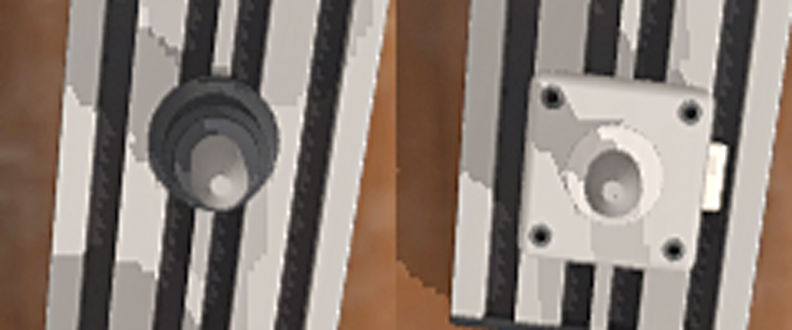

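The idler tip is at crop (221,184), pixel (337,146). The motor tip is at pixel (324.4,126.8) and the boss centre at (324.4,120.7).

Run:
```python
from h import *
w=np.load("w12.npy",allow_pickle=True).item(); r=np.load("w13.npy",allow_pickle=True).item()
i=ray(w,337,145.8,.092); m=ray(r,324.4,126.8,.092); mb=ray(r,324.4,120.7,.058)
b=np.r_[.5355,.1644]; print(i.round(4),m.round(4),mb.round(4),np.linalg.norm(i[:2]-b),np.linalg.norm(i[:2]-m[:2]),np.degrees(np.arctan2(*(b-i[:2]))),np.degrees(np.arctan2(*(i-m)[:2])))
delta(i[0],i[1]-.0009,.3)
```

```text
[0.5272 0.0888 0.092 ] [0.519  0.0109 0.092 ] [0.5188 0.0118 0.058 ] 0.07605082352896056 0.07834133264150853 6.282068557119416 6.015655909541557
q [ 64.7  16.9 -71.1 104.4  16.9  70.8 -11.3] pos [ 0.5203 -0.0455  0.339 ] rot [-180.   -0.   90.] shift mm [133.4   6.9  39. ]
```

Emit:
step_arm(steps=[0.3,45,3,0,0,0.3,45,3,0,0,0.3,43,0.9,0,0,0.3,0,0,25,0,0.3,0,0,20,0,0.3,0,0,10,0,0.3,0,0,0,0,0.3,0,0,0,0,0.3,0,0,0,0])

```text
time_s: 29.68
tool_pos: [0.5276, 0.0873, 0.2847]
tool_rot: [179.9, 0.0, 90.0]
force: [-0.4, 0.7, -0.6]
grip_width: 0.0305
grasp_force: 20.0
```

Emit:
step_arm(steps=[0.3,0.3,0,8,0,0.3,0,0,8,0,0.3,0,0,5,0,0.3,0,0,0,0,0.3,0,0,0,0])

```text
time_s: 30.3
tool_pos: [0.5273, 0.0878, 0.263]
tool_rot: [180.0, -0.0, 90.0]
force: [-0.1, -0.3, -0.5]
grip_width: 0.03
grasp_force: 20.0
```

Emit:
step_arm(steps=[0.3,0,0,8,0,0.3,0,0,8,0,0.3,0,0,5,0,0.3,0,0,0,0,0.3,0,0,0,0])

```text
time_s: 30.92
tool_pos: [0.5271, 0.0878, 0.2422]
tool_rot: [-179.9, 0.1, 90.0]
force: [-1.8, -0.7, 5.9]
grip_width: 0.0301
grasp_force: 20.0
```

Emit:
step_arm(steps=[0.5,0,0,0,0,0.5,0,0,0,0,0.5,0,0,-45,0,0.5,0,0,-50,0,0.5,-50,0,-10,0,0.5,-55,-10,0,0,0.5,-55,-20,0,0,0.5,-55,-20,0,0,0.5,-55,-20,0,0,0.5,-55,-20,0,0,0.5,-55,-20,0,0,0.5,-20,0,0,0])

```text
time_s: 32.42
tool_pos: [0.415, -0.3166, 0.3465]
tool_rot: [-179.9, 0.1, 89.6]
force: [0.4, 0.1, 0.7]
grip_width: 0.0434
grasp_force: 0.0
```

Emit:
step_arm(steps=[0.5,0,0,30,0,0.5,0,0,0,0,0.5,0,0,0,0])

```text
time_s: 32.8
tool_pos: [0.4183, -0.3113, 0.3177]
tool_rot: [180.0, 0.0, 90.1]
force: [-0.3, 0.5, 1.1]
grip_width: 0.0434
grasp_force: 0.0
```

Run:
```python
from h import *
delta(.417,-.311,.3)
r=env.read_camera("wrist"); save("w14",r["image"]); np.save("w14.npy",r)
p=proj(r,(.417,-.311,.02)); print(p)
hsv=cv2.cvtColor(r["image"],cv2.COLOR_RGB2HSV)
m=cv2.inRange(hsv,(0,0,70),(180,40,255)); w=np.zeros_like(m); cv2.circle(w,tuple(p.astype(int).tolist()),40,255,-1); m&=w
m=cv2.morphologyEx(m,cv2.MORPH_OPEN,np.ones((3,3)))
for k in cv2.findContours(m,cv2.RETR_EXTERNAL,cv2.CHAIN_APPROX_NONE)[0]:
    if cv2.contourArea(k)>100: e=cv2.fitEllipse(cv2.convexHull(k)); print(cv2.boundingRect(k),e,ray(r,*e[0],.012).round(4))
g=cv2.medianBlur(cv2.cvtColor(r["image"],cv2.COLOR_RGB2GRAY),3); x,y=(p-40).astype(int)
c=cv2.HoughCircles(g[y:y+80,x:x+80],cv2.HOUGH_GRADIENT,1,5,param1=80,param2=12,minRadius=5,maxRadius=25)
print(x,y,c[0][:5] if c is not None else None)
```

```text
q [ 92.7  16.5 -66.5 106.   16.3  68.1  21.1] pos [ 0.4183 -0.3113  0.3177] rot [180.    0.   90.1] shift mm [ 0.3 -1.3 17.7]
[324.71145138 188.64030429]
(310, 169, 37, 38) ((327.7530517578125, 188.00241088867188), (36.56937026977539, 38.106998443603516), 175.73330688476562) [ 0.4196 -0.3127  0.012 ]
284 148 [[43.5 40.5 18.8]
 [44.5 49.5 15.5]
 [40.5 35.5 13.2]
 [30.5 30.5 19.9]
 [45.5 56.5 10.9]]
```

Emit:
step_arm(steps=[0.4,-1,1.2,40,0,0.4,0,0,40,0,0.4,0,0,30,0,0.4,0,0,12,0,0.4,0,0,0,0,0.4,0,0,0,0,0.15,0,0,0,0,0.15,0,0,0,0,0.15,0,0,0,0,0.15,0,0,0,0], grip_force=25)

```text
time_s: 34.1
tool_pos: [0.4189, -0.3136, 0.1957]
tool_rot: [180.0, 0.1, 90.0]
force: [-0.4, -0.1, 5.4]
grip_width: 0.021
grasp_force: 25.0
```

Emit:
step_arm(steps=[0.15,0,0,-45,0,0.15,0,0,-50,0,0.15,0,0,-50,0,0.15,50,15,-10,0,0.15,50,20,0,0,0.15,50,20,0,0,0.15,50,20,0,0,0.15,50,20,0,0,0.15,50,5,0,0,0.15,22,0,0,0,0.15,0,0,0,0,0.15,0,0,0,0])

```text
time_s: 35.6
tool_pos: [0.5185, 0.0072, 0.3496]
tool_rot: [-180.0, 0.1, 89.9]
force: [-0.0, -0.2, -0.5]
grip_width: 0.0209
grasp_force: 25.0
```

Run:
```python
from h import *
delta(.519,.0112,.3)
r=env.read_camera("wrist"); save("w15",r["image"]); np.save("w15.npy",r)
```

```text
q [ 60.6  15.7 -72.4 104.1  15.9  71.8 -16.3] pos [0.5185 0.0072 0.3496] rot [-1.80e+02  1.00e-01  8.99e+01] shift mm [ 4.   0.5 49.6]
```

Emit:
step_arm(steps=[0.15,2.6,0.5,20,0,0.15,0,0,20,0,0.15,0,0,14,0,0.15,0,0,0,0,0.15,0,0,0,0])

```text
time_s: 36.28
tool_pos: [0.5192, 0.0115, 0.2962]
tool_rot: [180.0, -0.0, 90.0]
force: [-0.4, 1.3, -1.9]
grip_width: 0.0205
grasp_force: 25.0
```

Run:
```python
from h import *
delta(.519,.0098,.2537)
r=env.read_camera("wrist"); t=env.get_obs()["tool_pos"]; z=t[2]-.1957+.024
p=proj(r,(t[0],t[1],z)); x,y=(p-35).astype(int)
print("tcp axis px",p,"shaft tip px",proj(r,(.519,.0112,.092)))
g=cv2.cvtColor(r["image"],cv2.COLOR_RGB2GRAY)[y:y+70,x:x+70]
c=cv2.HoughCircles(cv2.medianBlur(g,3),cv2.HOUGH_GRADIENT,1,4,param1=80,param2=10,minRadius=9,maxRadius=30)
for a in c[0][:6]: print(a, ray(r,x+a[0],y+a[1],z).round(4))
```

```text
q [ 56.3  19.8 -69.3 107.5  20.1  66.6 -20.1] pos [0.5192 0.0115 0.2962] rot [180.  -0.  90.] shift mm [-1.8 -0.2 42.5]
tcp axis px [326.62224521 260.86638904] shaft tip px [326.01567244 234.53100986]
[35.5 26.5 20.2] [0.5193 0.0167 0.1248]
[34.5 30.5 23.8] [0.5188 0.0145 0.1248]
[35.5 39.5 15.2] [0.5193 0.0096 0.1248]
[29.5 25.5 26.1] [0.5163 0.0172 0.1248]
[31.5 35.5 18. ] [0.5173 0.0118 0.1248]
[35.5 35.5 14.3] [0.5193 0.0118 0.1248]
```

Emit:
step_arm(steps=[0.15,-1,0,8,0,0.15,0,0,6,0,0.15,0,0,4,0,0.15,0,0,0,0,0.15,0,0,0,0])

```text
time_s: 36.95
tool_pos: [0.5188, 0.0105, 0.2778]
tool_rot: [-180.0, -0.0, 90.0]
force: [-0.5, 1.2, -1.1]
grip_width: 0.0208
grasp_force: 25.0
```

Emit:
step_arm(steps=[0.15,0,0,8,0,0.15,0,0,8,0,0.15,0,0,5,0,0.15,0,0,3,0,0.15,0,0,0,0,0.15,0,0,0,0])

```text
time_s: 37.7
tool_pos: [0.5188, 0.0107, 0.2537]
tool_rot: [-180.0, -0.0, 90.0]
force: [-2.0, 3.7, -1.5]
grip_width: 0.0207
grasp_force: 25.0
```

Down at the seat height. I'll release, retract and check all the parts from above.

Emit:
step_arm(steps=[0.4,0,0,0,0,0.4,0,0,0,0,0.4,0,0,-45,0,0.4,0,0,-50,0,0.4,40,0,-40,0,0.4,40,0,0,0,0.4,0,0,0,0,0.4,0,0,0,0])

```text
time_s: 38.7
tool_pos: [0.5192, 0.0893, 0.3888]
tool_rot: [180.0, 0.1, 90.0]
force: [0.4, -0.8, 0.1]
grip_width: 0.0349
grasp_force: 0.0
```

Run:
```python
from h import *
delta(.52,.09,.4)
r=env.read_camera("wrist"); save("w16",r["image"]); np.save("w16.npy",r)
# collar: red top z .092; roller: white top z .080 ; compare measured widths with expected at seated height
for n,c,X,wd in [("collar","red",(.5355,.1644,.092),.028),("roller","white",(.5272,.0885,.08),.031)]:
    p=proj(r,X); k=blob(r,c,p,35); x,y,w,h=cv2.boundingRect(k)
    ex=proj(r,(X[0]+wd/2,X[1],X[2]))[0]-proj(r,(X[0]-wd/2,X[1],X[2]))[0]
    print(n,"px",p.round(1),"bbox",(x,y,w,h),"expected width",ex.round(1),"lower edge y->",ray(r,x+w/2,y+h,X[2]).round(4))
print("motor px",proj(r,(.519,.0112,.082)).round(1))
for n in ("scene","top"):
    s=env.read_camera(n); save("fin_"+n,s["image"])
    for nm,c,X in [("collar","red",(.5355,.1644,.087)),("roller","white",(.5272,.0885,.08))]:
        try:
            k=blob(s,c,proj(s,X),14); print(n,nm,proj(s,X).round(1),cv2.boundingRect(k),cv2.contourArea(k))
        except ValueError: print(n,nm,"hidden")
```

```text
q [ 52.3  15.  -73.5 100.1  14.9  76.1 -24.3] pos [0.5192 0.0893 0.3888] rot [1.8e+02 1.0e-01 9.0e+01] shift mm [  0.7   0.8 -11.2]
collar px [347.3  96. ] bbox (330, 78, 36, 37) expected width 36.0 lower edge y-> [0.5363 0.15   0.092 ]
roller px [335.6 185.8] bbox (309, 153, 49, 67) expected width 35.4 lower edge y-> [0.5256 0.0564 0.08  ]
motor px [326.3 265.8]
scene collar [245.  199.2] (239, 194, 13, 9) 44.5
scene roller [277.7 193.5] (271, 189, 18, 16) 141.0
top collar [259.  190.3] (255, 186, 8, 10) 22.5
top roller hidden
```

Collar width and position match the seated height. I'll check the roller and small pulley by image difference from the same viewpoints as before.

Emit:
step_arm(steps=[0.4,-45,1,0,0,0.4,0,0,50,0,0.4,0,0,0,0,0.4,0,0,0,0,0.4,0,0,0,0])

```text
time_s: 39.48
tool_pos: [0.5206, 0.0463, 0.3407]
tool_rot: [179.8, 0.0, 90.1]
force: [0.2, -0.2, -0.3]
grip_width: 0.0346
grasp_force: 0.0
```

```bash
cat > d.py <<'E'
from h import *
import sys
f,X,R,zs=sys.argv[1],eval(sys.argv[2]),float(sys.argv[3]),eval(sys.argv[4])
o=np.load(f,allow_pickle=True).item(); r=env.read_camera("wrist"); delta(.52,.04,.3389)
d=cv2.absdiff(o["image"],r["image"]).max(2); p=proj(r,(*X,zs[0]))
m=(d>25).astype(np.uint8)*255; w=np.zeros_like(m); cv2.circle(w,tuple(p.astype(int).tolist()),32,255,-1); m&=w
m=cv2.morphologyEx(m,cv2.MORPH_CLOSE,np.ones((5,5)))
k=max(cv2.findContours(m,cv2.RETR_EXTERNAL,cv2.CHAIN_APPROX_NONE)[0],key=cv2.contourArea); print("bbox",cv2.boundingRect(k))
for z in zs:
    a=np.linspace(0,6.28,60); q=np.array([proj(r,(X[0]+R*np.cos(t),X[1]+R*np.sin(t),z)) for t in a])
    print("expected circle z",z,q.min(0).round(1),q.max(0).round(1))
E
python3 d.py w12.npy "(.5272,.0888)" .0155 "(.08,.058)"
```

```text
q [ 55.   17.  -71.5 104.3  17.1  70.9 -21.3] pos [0.5205 0.0462 0.3405] rot [179.9   0.   90.1] shift mm [-6.2 -0.5  1.6]
bbox (305, 113, 57, 64)
expected circle z 0.08 [313.  123.5] [357.  167.3]
expected circle z 0.058 [314.  120.6] [354.5 161.1]
```

Emit:
step_arm(steps=[0.4,-45,0,0,0,0.4,-45,0,0,0,0.4,0,0,0,0,0.4,0,0,0,0,0.4,0,0,0,0])

```text
time_s: 40.15
tool_pos: [0.5201, -0.043, 0.3394]
tool_rot: [180.0, -0.0, 90.2]
force: [0.1, 0.5, 0.5]
grip_width: 0.0348
grasp_force: 0.0
```

```bash
python3 d.py w13.npy "(.519,.0112)" .016 "(.07,.058)"; python3 d.py w13.npy "(.519,.0112)" .011 "(.082,)"
```

```text
q [ 64.4  16.7 -70.9 104.4  16.7  70.7 -11.2] pos [ 0.5201 -0.0431  0.3393] rot [180.    0.   90.2] shift mm [83.1  0.2  0.4]
bbox (295, 95, 62, 64)
expected circle z 0.07 [302.7 104.8] [347.1 149.9]
expected circle z 0.058 [303.7 104.1] [346.2 147.2]
q [ 64.4  16.7 -70.9 104.4  16.7  70.7 -11.2] pos [ 0.5201 -0.0433  0.3392] rot [180.    0.   90.2] shift mm [83.3  0.2  0.3]
bbox (295, 97, 62, 64)
expected circle z 0.082 [308.9 113.1] [341.  145.5]
```

Run:
```python
from h import *
r=env.read_camera("wrist"); g=cv2.medianBlur(cv2.cvtColor(r["image"],cv2.COLOR_RGB2GRAY),3)
for n,z,R in [("rim",.07,.016),("hub",.082,.011),("bore",.082,.0072)]:
    p=proj(r,(.519,.0112,z)); q=proj(r,(.519+R,.0112,z))[0]-p[0]; x,y=(p-40).astype(int)
    c=cv2.HoughCircles(cv2.resize(g[y:y+80,x:x+80],None,fx=3,fy=3),cv2.HOUGH_GRADIENT,1,6,param1=60,param2=12,minRadius=int(3*q*.85),maxRadius=int(3*q*1.2))
    print(n,"expected",p.round(1),q.round(1),[(round(float(x+a[0]/3),1),round(float(y+a[1]/3),1),round(float(a[2]/3),1)) for a in c[0][:3]] if c is not None else None)
```

```text
rim expected [325.1 127.4] 22.3 [(327.2, 129.2, 25.0), (322.2, 128.2, 24.6), (325.8, 127.5, 23.0)]
hub expected [325.  129.3] 16.0 [(319.5, 126.2, 16.9), (326.8, 131.2, 18.8), (324.8, 128.8, 16.2)]
bore expected [325.  129.3] 10.5 [(324.5, 129.8, 11.0), (323.2, 128.2, 10.7), (324.8, 126.5, 12.1)]
```

The hub, bore and rim circles match the seated position and size, so I'm handing in.

```bash
python3 -c "
from cell import env
print(env.sign_off())"
```

```text
the job is handed in; nothing more can be done
None
```

I put all five parts on the base in the order asked, let go of each and handed the job in at about 40 s; the spacer, big pulley, collar and small pulley checked out in the camera images, while the roller's seating rests only on the arm's height reading and a 6 N contact force.

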